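# Set a guide pillar in the lathe's V-blocks for centre-drilling

## Robot

A 7-joint arm with a two-finger parallel gripper is mounted at the origin on the work surface. World frame = base frame: x ahead of the robot, y to its left, z up, the work surface at z = 0. Lengths are in m, angles in rad, forces in N, time in s.
With the tool pointing down it reaches from about 0.4 to 0.875 m from the base axis. Payload 19.3 kg.
Tool frame: the origin (TCP) lies between the finger pads; the fingertips stand bot.tcp_to_tips ahead of it and the grasp point (between the pads) is the TCP (bot.tcp_to_tips is the distance from the TCP to the fingertips, in m); z points along the fingers, y is the line along which they close (so a half turn about z gives the same grasp; the last joint's range is limited). The gripper opens to 85 mm and grips with 20 to 120 N. Pads are 22 mm wide; open, the fingers measure 114 mm over their backs; the gripper's body (76 mm by 85 mm) begins 54 mm behind the grasp point. The pads swing forward as they close: fully open they stand 13 mm farther back than shut.
Start: joints at [1.096, 0.521, -0.036, 1.599, 0.021, 1.021, -0.113], TCP at [0.246, -0.574, 0.25] pointing down, gripper open.
Joint ranges: [-2.91, 2.91], [-0.3, 2.13], [-1.5, 1.42], [0.17, 2.43], [-1.26, 4.41], [0.16, 1.93], [-2.52, 2.52]. Speed limits (rad/s): [1.89, 1.89, 2.39, 2.39, 3.01, 3.01, 3.01].

## Interface

Orientations are given as [roll, pitch, yaw] about the fixed x, y, z axes, in that order (R = Rz(yaw) Ry(pitch) Rx(roll)).
In Python, from workcell import telemetry, grab_frame, bot gives the robot as it stands. The module is installed in compiled form; this text tells all that it offers.
- The arm moves only by the shell command python3 -m crank 'ROWS' [FORCE]. ROWS is text: rows parted by semicolons, each of 7 numbers parted by spaces: the finger opening in m, from 0 to 0.0854, then the shift along the tool's x, y, z in m, then the turn, a rotation vector about the tool's x, y, z in degrees. A call has exactly 8 rows; each row shifts and turns the commanded pose from where the row before left it, along the tool's axes as they then stand; what a row does not reach is not made up. A row lasts 1/12 s, in which the tool goes at most 41.7 mm and 7.16 degrees, less where a joint would pass 70% of its speed; a pose out of reach is approached as far as the arm can. A call with a gripper value outside its range is refused whole. The fingers move at their own pace and stop on an object; FORCE is the grip in N (left out, the last holds). Time passes only in rows, so rows that do not move let the fingers close, or fill a call up. It gives the time, the measured TCP pose, the force, the opening and the grip force at its end, in the units of the state.
- telemetry.observe(): the state, without advancing time (a new reading comes with each control period).
- grab_frame(name): name is "scene" or "top"; returns a dict with "pixels" (400x640x3 uint8, red, green, blue), "depth" (400x640 float32, m along the optical axis (not along the pixel's ray), 0 where there is no reading), "vertical_fov" (degrees; the focal length in pixels is half the picture's height over the tangent of half this angle, whatever the lens; pixels are square), "cx", "cy" (the principal point, pixels), "R" (3x3) and "t" (3): a world point X has camera coordinates R X + t. Camera axes: x right, y down, z forward; pixel columns grow to the right and rows downward; lengths in m; the calibration is good to about 2 mm. A picture is of the moment at which its call begins.
- bot.job_done(): hands the job in; it is judged then, once.
The state is a dict: "clock": time; "qpos": joint angles; "qd": joint speeds; "joint_efforts": joint torques, N m; "position": TCP position; "tool_rot": TCP orientation; "force": force on the tool from outside, world axes, zero at the start; "moment": the same for the moment, N m; "grip_width": finger opening in m; "finger_force": force on a finger pad.
Only numpy, scipy, OpenCV 4.12 (cv2) and the standard library are available. Lean on these libraries where they do the work, as an engineer would, in place of code of your own. Each camera call takes 0.05 s, during which the arm holds its last target. There are 200 camera calls.

## Task

The thick guide pillar of the plate press is to be centre-drilled on the small lathe. First crank the cross-slide handwheel (the upper wheel, with the long black handle) clockwise until the two V-blocks stand in line with the drill, which is where the handle comes to the very top, and let go of it; then fetch the thickest of the three pins from the wooden rack and lay it across both V-blocks with the same overhang at each end. Finish while holding it there, pressed down firmly (about 15 N) so that it bears on both sides of each vee, with the handwheel still at its mark and everything else left where it was.

Things in the scene. Friction and masses are not known exactly. Their poses are not given: they have to be found in the camera images.
- handwheel (a joint): turn of the cross-feed handwheel, rad, growing clockwise as seen from the robot. 0: V-blocks in line with the drill, handle straight up. Starts 0.8 to 1.75 turns short (-11 to -5), so the handle may pass the top once on the way. One turn (2 pi) moves the V-blocks 6 mm along the lathe's x. Stays where it is left; takes about 2 N at the handle. End stops at -14 and +3.
- wheel_centre (a point): point on the handwheel's level axis (along the lathe's x), 125 mm above the bench, in the plane of the middle of its handle. The wheel is an aluminium disc, diameter 90 mm, 12 mm thick; its face lies 32 mm from this point on the far side (+x of the lathe), the robot's side is open. Position only: the axes turn with the wheel.
- handle_grip (a point): middle of the handwheel's black handle: a round bar, diameter 18 mm, length 58 mm, parallel to the wheel's axis, standing out from the wheel towards the robot, 34 mm off the axis. It spins freely on its pin, so it can be held tight while the wheel goes round. Position only.
- lathe: green lathe, fixed; origin on the bench below the drill's axis, midway between the lined-up V-blocks. x: away from the robot (slide travel, wheel axis); y: left along the bed to the drill; z up. Drill axis 195 mm up, at x = 0. Drill point at y = 96 mm, chuck (diameter 80) from 123, headstock 290 high from 180; tailstock point at y = -115, tailstock 250 high from -145.
- seat (a point): centre of the rightly seated pillar: midway between the V-blocks, on the axis of a 28 mm pillar lying in them, 195 mm up. Axes as the lathe's; the vees run along y. Rides on the cross-slide along x. A tight grip that is some tenths of a mm off to the side takes the load off one side of the vees: ease the grip so that the pillar settles, then hold it, or press from straight above.
- vblock_left: steel V-block on the cross-slide, nearer the chuck: 90 degree vee open upward, 56 mm wide (x), 24 mm thick (y), middle 54 mm to the +y side of the seat; top 3 mm below the seat's height, the vee's bottom line 20 mm below it. Rigid. Origin at bench level, axes as the lathe's. Its vee faces are called vblock_left_c0 (nearer the robot) and vblock_left_c1 (farther).
- vblock_right: the same, 54 mm to the -y side of the seat (faces vblock_right_c0 and _c1). Between the two blocks there is a free gap of 84 mm for the fingers, down to the fixture plate 38 mm below the seat.
- pillar_centre (a point): centre of the guide pillar: plain steel round bar, diameter 28 mm, 150 mm long, 0.4 to 0.6 kg, its own y along its length. It lies level in one of the three places of the rack, its centre 40 mm above the bench. The pins beside it are 20 mm and 16 mm thick and as long, 80 mm away to the middle.
- pillar: the same guide pillar; origin at its centre, y along its length.
- rack: wooden pin rack, fixed to the bench: base 262 x 142 x 8 mm and two notched rails 40 mm high along its x, 114 mm apart, with three notches at x = -80, 0 and 80 mm. Pins lie along its y; 98 mm free between the rails. Origin at the centre of its underside.
- pin_medium: plain steel pin, 20 mm thick, 150 mm long, in the rack: leave it there. Origin at its centre.
- pin_thin: plain steel pin, 16 mm thick, 150 mm long, in the rack: leave it there. Origin at its centre.
- knife: yellow utility knife lying at the left front; leave it.
- spanner: spanner lying in front of the lathe; leave it.
- screwdriver: screwdriver lying on the far side of the rack; leave it.
- chip_brush: brush lying on the right of the rack; leave it.
- bush: brass bush 48 mm across and 45 mm high between the rack and the lathe's right end; leave it.
Things that resemble listed ones, but are neither listed nor needed, are in the scene too. What is shaped like the pillar but blue is not meant.

How it is judged:
On the way:
1. the handwheel is cranked to its mark (within 0.3 rad of 0) and let go, the pillar still in the rack (value of joint handwheel between -0.3 and 0.3 rad and contact force between the fingers and lathe below 0.1 N and distance of pillar_centre from where it was at the start of the episode below 0.02 m), for 0.2 s.
At the end, for the whole second after the job is handed in: Fingers on the pillar, pressing: on each V-block the two face forces add to over 4.3 N, each of the four vee faces over 0.5 N; pillar centre within 1.5 mm of the seat crosswise and in height, 8 mm lengthwise, axis within 0.03 rad of the vees; handwheel within 0.3 rad of 0 (value of joint handwheel between -0.3 and 0.3 rad and x of pillar_centre in the frame of seat between -0.0015 and 0.0015 m and y of pillar_centre in the frame of seat between -0.008 and 0.008 m and z of pillar_centre in the frame of seat between -0.003 and 0.0015 m and angle between the y axis of pillar and the y axis of seat, either way round below 0.03 rad and contact force between each of vblock_left_c0, vblock_left_c1, vblock_right_c0, vblock_right_c1 and pillar above 0.5 N and contact force between each of vblock_left, vblock_right and pillar above 4.3 N and contact force between the fingers and pillar above 3 N); the arm keeps its last pose, push and grip.
It fails at once if another pin is moved by more than 20 mm (distance of any of pin_medium, pin_thin from where it was at the start of the episode above 0.02 m).
It fails at once if another loose thing on the bench is moved by more than 30 mm (distance of any of knife, spanner, screwdriver, chip_brush, bush from where it was at the start of the episode above 0.03 m).
It also fails if it takes over 70 s, if anything falls off the work surface, if the arm or the gripper's body presses on something with over 40 N, if the wrist force passes 120 N, or if a joint passes its speed limit or range.

## Working session

There is one attempt and no reset: what is moved stays moved. The work goes in short steps, Python scripts to look and compute and a shell command to move; the robot and the scene stay as the last step left them, time stands still between calls to the robot, and variables do not carry over. Pictures are saved under pics/ and viewed, at most 10 in all, crops included, and the job is handed in when it is done.

```bash
mkdir -p pics; python3 - <<'E'
from workcell import telemetry, grab_frame, bot
import cv2, numpy as np
s=telemetry.observe()
print({k:np.round(v,3) for k,v in s.items()}, bot.tcp_to_tips)
for n in ("scene","top"):
    f=grab_frame(n); cv2.imwrite(f"pics/{n}0.png",f["pixels"][:,:,::-1]); np.savez(f"{n}0.npz",**f)
    R,t=f["R"],f["t"]; print(n,"cam at",np.round(-R.T@t,3),"fwd",np.round(R[2],2),f["vertical_fov"],f["cx"],f["cy"])
E
```

```text
{'clock': np.float64(0.0), 'qpos': array([ 1.096,  0.522, -0.036,  1.6  ,  0.021,  1.021, -0.113]), 'qd': array([-0.   , -0.001,  0.001,  0.001, -0.003,  0.002, -0.002]), 'joint_efforts': array([-1.0000e-03, -9.2712e+01,  1.9790e+00, -3.6994e+01,  1.8000e-02,
        8.0000e-03, -0.0000e+00]), 'position': array([ 0.246, -0.574,  0.25 ]), 'tool_rot': array([-3.14 ,  0.   ,  0.405]), 'force': array([-0.067,  0.237, -0.125]), 'moment': array([-0.002, -0.009, -0.002]), 'finger_force': np.float64(0.0), 'grip_width': np.float64(0.085)} 0.019
scene cam at [ 1.05  -0.833  1.161] fwd [-0.42  0.55 -0.73] 42.7641541871699 325.082475722573 208.97596498814448
top cam at [ 0.158 -0.056  1.897] fwd [ 0.17 -0.01 -0.99] 43.44048039949852 305.9410654804484 190.56645935312335
```

View pics/scene0.png

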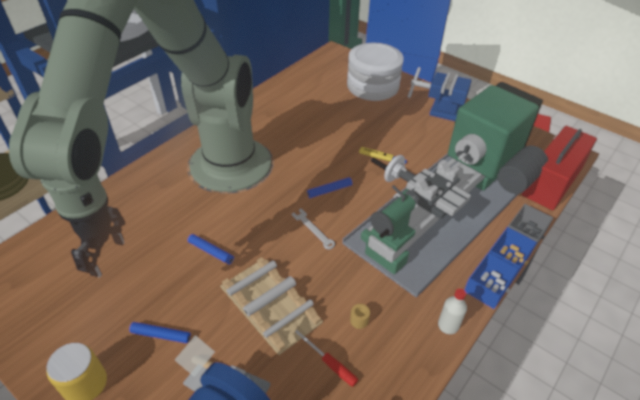

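View pics/top0.png

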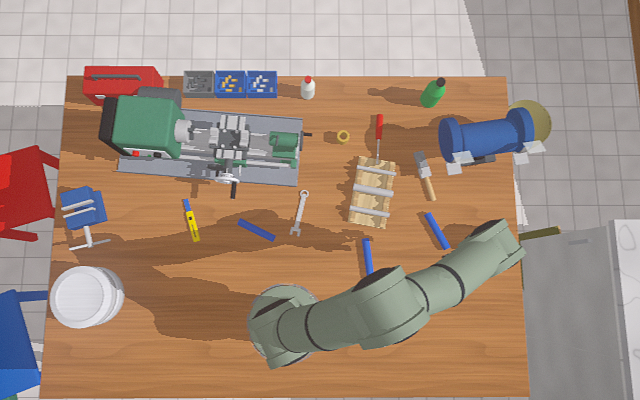

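The scene view shows the lathe at about (440,180), with the handwheel at (395,168), and the rack with three grey pins at (270,290). In the top view the rack is at (373,190), the V-blocks are near (230,135) and the handle is near (233,187). I'll enlarge these areas.

```bash
cat > h.py <<'E'
import numpy as np
def cam(n): 
    f=dict(np.load(n+".npz")); f["f"]=200/np.tan(np.radians(float(f["vertical_fov"]))/2); return f
def ray(f,u,v):
    d=f["R"].T@np.array([(u-f["cx"])/f["f"],(v-f["cy"])/f["f"],1]); return -f["R"].T@f["t"],d
def at_z(f,u,v,z):
    c,d=ray(f,u,v); return c+d*(z-c[2])/d[2]
def at_d(f,u,v):
    c,d=ray(f,u,v); return c+d*f["depth"][int(round(v)),int(round(u))]
def proj(f,X):
    p=f["R"]@np.asarray(X)+f["t"]; return p[:2]/p[2]*f["f"]+[f["cx"],f["cy"]]
E
python3 - <<'E'
import cv2,numpy as np
def crop(n,u,v,w,h,k):
    im=cv2.imread(f"pics/{n}.png")[v:v+h,u:u+w]; return cv2.resize(im,None,fx=k,fy=k,interpolation=cv2.INTER_CUBIC)
# top: 80x60 ; k=5 -> 400x300
a=np.hstack([crop("top0",335,150,80,80,5),crop("scene0",215,250,110,110,400/110)])
cv2.imwrite("pics/rack.png",a)
b=np.hstack([crop("top0",190,115,80,90,5),crop("scene0",375,140,100,112,4)])if 0 else np.hstack([cv2.resize(crop("top0",190,110,80,90,5),(400,450)),cv2.resize(crop("scene0",375,140,100,112,4),(400,450))])
cv2.imwrite("pics/lathe.png",b)
E
```

```text
(no output)
```

View pics/rack.png

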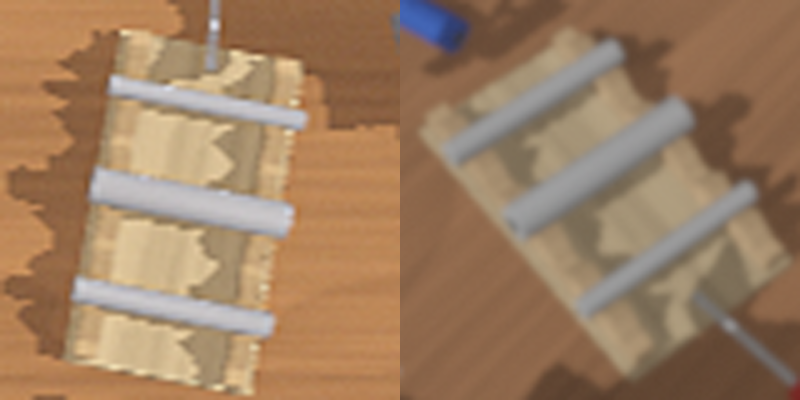

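View pics/lathe.png

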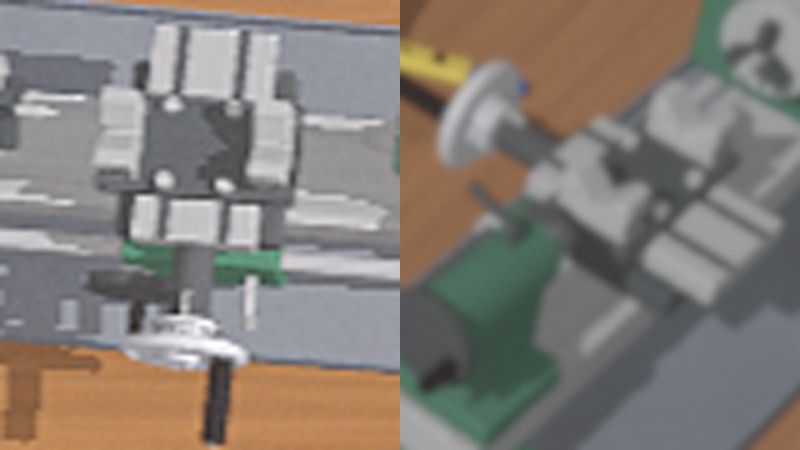

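The rack crop shows the thickest pin in the middle, with ends at top pixels (354,187) and (393,194). In the lathe crop the handle runs from (233,182) to (233,198), to the right of the wheel axis at about (227,178). The V-blocks are at about (214,136) and (244,139). Next I'll get positions from the depth data.

```bash
python3 - <<'E'
from h import *
import numpy as np,cv2
np.set_printoptions(precision=4,suppress=True)
def cloud(n):
    f=cam(n); v,u=np.mgrid[0:400,0:640]; z=f["depth"]; P=np.stack([(u-f["cx"])/f["f"]*z,(v-f["cy"])/f["f"]*z,z],-1)-f["t"]
    P=P@f["R"]; P[z==0]=np.nan; return f,P
f,T=cloud("top0"); g,S=cloud("scene0")
# pins: 
for nm,(a,b) in dict(thick=((354,187),(393,194)),near=((350.2,207.6),(388.8,215)),far=((357.8,166.5),(396,174))).items():
    A=at_z(f,*a,.045);B=at_z(f,*b,.045); m=at_d(f,(a[0]+b[0])/2,(a[1]+b[1])/2)
    print(nm,A,B,np.linalg.norm(A-B),"mid",m)
# pin crest from depth: thick
M=T[180:202,350:398].reshape(-1,3); M=M[(M[:,2]>.043)]; print("thick pts",len(M),M.mean(0), np.percentile(M[:,2],[5,50,95,100]))
d=cv2.fitLine(M[:,:2].astype(np.float32),cv2.DIST_L2,0,.01,.01).ravel();print("dir",d, "range",np.percentile((M[:,:2]-M[:,:2].mean(0))@d[:2],[0,100]))
for nm,P,(u0,u1,v0,v1) in (("T",T,(185,275,110,205)),("S",S,(375,500,140,250))):
    Q=P[v0:v1,u0:u1].reshape(-1,3)
    s=Q[(Q[:,2]>.185)&(Q[:,2]<.2)]; print(nm,"z~.192",len(s)); 
    np.save(nm+"q.npy",Q)
print("handle T"); print(T[180:200:2,231:235].reshape(-1,3))
print("vblocks T row136"); print(np.c_[np.arange(206,252,2),T[136,206:252:2]])
E
```

```text
thick [ 0.4939 -0.254   0.045 ] [ 0.4672 -0.3997  0.045 ] 0.14815941067913846 mid [ 0.4801 -0.3265  0.0477]
near [ 0.4159 -0.2384  0.045 ] [ 0.388  -0.3815  0.045 ] 0.14586701708091845 mid [ 0.4025 -0.3106  0.0406]
far [ 0.5727 -0.2699  0.045 ] [ 0.5437 -0.4135  0.045 ] 0.1465635736170383 mid [ 0.5598 -0.343   0.0372]
thick pts 265 [ 0.4819 -0.3236  0.0503] [0.0441 0.0499 0.0579 0.0645]
dir [ 0.1923  0.9813  0.4819 -0.3236] range [-0.073  0.077]
T z~.192 217
S z~.192 603
handle T
[[0.4999 0.1922 0.1524]
 [0.4997 0.1886 0.1535]
 [0.4996 0.185  0.1536]
 [0.4994 0.1813 0.1547]
 [0.5014 0.1985 0.107 ]
 [0.494  0.1895 0.1453]
 [0.4929 0.1852 0.1511]
 [0.4939 0.1824 0.146 ]
 [0.4879 0.1937 0.1395]
 [0.487  0.1895 0.1446]
 [0.4881 0.1868 0.1384]
 [0.4862 0.1818 0.1486]
 [0.4793 0.1925 0.1468]
 [0.4806 0.19   0.1398]
 [0.479  0.1852 0.1487]
 [0.4781 0.181  0.1536]
 [0.4721 0.1923 0.147 ]
 [0.4707 0.1877 0.1551]
 [0.4717 0.1849 0.1494]
 [0.4729 0.1824 0.1424]
 [0.4638 0.1913 0.1534]
 [0.4656 0.1891 0.1434]
 [0.4645 0.1848 0.1495]
 [0.4639 0.1808 0.1531]
 [0.4571 0.1915 0.1507]
 [0.4575 0.1882
[... 560 characters left out ...]
216.       0.6566   0.2472   0.1668]
 [218.       0.6607   0.2425   0.1529]
 [220.       0.6612   0.2356   0.151 ]
 [222.       0.6606   0.2281   0.153 ]
 [224.       0.6588   0.22     0.1595]
 [226.       0.6595   0.2132   0.1568]
 [228.       0.6605   0.2065   0.1536]
 [230.       0.6578   0.198    0.1628]
 [232.       0.6572   0.1906   0.1649]
 [234.       0.6606   0.1851   0.1531]
 [236.       0.6597   0.1775   0.1564]
 [238.       0.6592   0.1702   0.158 ]
 [240.       0.6584   0.1627   0.1608]
 [242.       0.6525   0.153    0.1814]
 [244.       0.653    0.1462   0.1795]
 [246.       0.6541   0.1395   0.1757]
 [248.       0.66     0.1347   0.1553]
 [250.       0.6746   0.1329   0.1048]]
```

```bash
cat >> h.py <<'E'
def cloud(n):
    f=cam(n); v,u=np.mgrid[0:400,0:640]; z=f["depth"]; P=np.stack([(u-f["cx"])/f["f"]*z,(v-f["cy"])/f["f"]*z,z],-1)-f["t"]
    P=P@f["R"]; P[z==0]=np.nan; return f,P
E
python3 - <<'E'
from h import *
import cv2
np.set_printoptions(precision=4,suppress=True)
f,T=cloud("top0"); g,S=cloud("scene0")
im=cv2.imread("pics/top0.png").astype(int); b,gg,r=im[...,0],im[...,1],im[...,2]
grey=(r-b<15)&(r<190)
pts=[]
for u in list(range(122,205))+list(range(242,294)):
    c=[v for v in range(160,196) if grey[v,u]]
    if c: pts.append((u,max(c)+.5))
pts=np.array(pts,float)
p=np.polyfit(pts[:,0],pts[:,1],1)
for _ in range(8):
    e=pts[:,1]-np.polyval(p,pts[:,0]); k=abs(e)<1.2; p=np.polyfit(pts[k,0],pts[k,1],1)
print("edge",p,k.sum(),len(pts))
A,B=[at_z(f,u,np.polyval(p,u),.01) for u in (125,290)]; yaw=np.arctan2(-(A-B)[0],(A-B)[1]); print(A,B,"lathe yaw",yaw)
# wheel
L,Rr=at_z(f,214.4,178,.125),at_z(f,239,181,.125); print("wheel",L,Rr,(L+Rr)/2)
# handle dark pixels
V,U=np.where(((r+gg+b)<180)[183:199,228:238]); H=T[V+183,U+228]; H=H[(H[:,2]>.11)]
print("handle",len(H),np.median(H,0),np.percentile(H[:,0],[2,98]), "slope",np.polyfit(H[:,0],H[:,1],1))
c=np.array([np.cos(yaw),np.sin(yaw)]);n=np.array([-c[1],c[0]])
for nm,P,(u0,u1,v0,v1) in (("T",T,(185,275,110,205)),("S",S,(375,500,140,250))):
    Q=P[v0:v1,u0:u1].reshape(-1,3); l=np.c_[Q[:,:2]@c,Q[:,:2]@n,Q[:,2]]
    k=(l[:,2]>.172)&(l[:,2]<.2); q=l[k]; h,e=np.histogram(q[:,1],bins=np.arange(q[:,1].min(),q[:,1].max(),.006)); print(nm,np.c_[e[:-1],h].round(3).tolist())
E
```

```text
edge [  0.083  161.8355] 135 135
[0.5584 0.6183 0.01  ] [ 0.5046 -0.0131  0.01  ] lathe yaw -0.08489175395061108
wheel [0.5126 0.2559 0.125 ] [0.5016 0.1674 0.125 ] [0.5071 0.2116 0.125 ]
handle 18 [0.4595 0.1893 0.1479] [0.4392 0.4887] slope [-0.0077  0.1924]
T [[0.091, 5.0], [0.097, 3.0], [0.103, 2.0], [0.109, 1.0], [0.115, 2.0], [0.121, 2.0], [0.127, 4.0], [0.133, 1.0], [0.139, 1.0], [0.145, 0.0], [0.151, 0.0], [0.157, 0.0], [0.163, 0.0], [0.169, 0.0], [0.175, 0.0], [0.181, 0.0], [0.187, 15.0], [0.193, 31.0], [0.199, 28.0], [0.205, 30.0], [0.211, 17.0], [0.217, 0.0], [0.223, 0.0], [0.229, 0.0], [0.235, 0.0], [0.241, 0.0], [0.247, 3.0], [0.253, 2.0], [0.259, 0.0], [0.265, 0.0], [0.271, 1.0], [0.277, 0.0], [0.283, 0.0], [0.289, 0.0], [0.295, 19.0], [0.301, 26.0], [0.307, 26.0], [0.313, 32.0], [0.319, 17.0], [0.325, 0.0], [0.331, 0.0], [0.337, 0.0], [0.343, 0.0], [0.349, 0.0], [0.355, 3.0], [0.361, 4.0], [0.367, 2.0], [0.373, 4.0], [0.379, 26.0], [0.385, 19.0], [0.391, 30.0]]
S [[-0.036, 9.0], [-0.03, 6.0], [-0.024, 4.0], [-0.018, 4.0], [-0.012, 34.0], [-0.006, 67.0], [-0.0, 5.0], [0
[... 323 characters left out ...]
4, 0.0], [0.15, 0.0], [0.156, 0.0], [0.162, 0.0], [0.168, 0.0], [0.174, 0.0], [0.18, 1.0], [0.186, 61.0], [0.192, 54.0], [0.198, 46.0], [0.204, 25.0], [0.21, 34.0], [0.216, 0.0], [0.222, 0.0], [0.228, 0.0], [0.234, 0.0], [0.24, 2.0], [0.246, 2.0], [0.252, 0.0], [0.258, 1.0], [0.264, 0.0], [0.27, 0.0], [0.276, 0.0], [0.282, 0.0], [0.288, 2.0], [0.294, 58.0], [0.3, 53.0], [0.306, 28.0], [0.312, 39.0], [0.318, 19.0], [0.324, 2.0], [0.33, 0.0], [0.336, 0.0], [0.342, 0.0], [0.348, 1.0], [0.354, 2.0], [0.36, 4.0], [0.366, 2.0], [0.372, 17.0], [0.378, 41.0], [0.384, 19.0], [0.39, 56.0], [0.396, 40.0], [0.402, 3.0], [0.408, 1.0], [0.414, 4.0], [0.42, 3.0], [0.426, 5.0], [0.432, 77.0], [0.438, 58.0]]
```

```bash
cat >> h.py <<'E'
from scipy.spatial.transform import Rotation as Ro
YAW=-.085
c=np.array([np.cos(YAW),np.sin(YAW),0]); n=np.array([-c[1],c[0],0])
def ori(yaw,tilt=0):  # tool down, x along yaw; tilt: tool z leans to +x of tool
    return Ro.from_euler("z",yaw)*Ro.from_euler("y",-tilt)*Ro.from_euler("x",np.pi)
def go(target,R=None,P=None):
    from workcell import telemetry
    s=telemetry.observe(); p0=np.array(s["position"]); R0=Ro.from_euler("xyz",s["tool_rot"])
    if P is not None: p0,R0=P
    d=R0.inv().apply(np.array(target)-p0); rv=np.degrees((R0.inv()*R).as_rotvec()) if R is not None else 0
    print("shift mm",np.round(d*1000,1),"turn deg",np.round(rv,2),"| t",round(float(s["clock"]),2),"F",np.round(s["force"],1),"grip",np.round([s["grip_width"],s["finger_force"]],4))
E
python3 - <<'E'
from h import *
T=np.radians(15); R1=ori(YAW,T); print(R1.as_matrix().round(3))
R0=ori(.405)
go([.48,-.25,.28],R0)
G=np.array([.461,.1885,.143]); 
print("then"); go(G-.09*R1.as_matrix()[:,2],R1,P=(np.array([.48,-.25,.28]),R0))
E
```

```text
[[ 0.962 -0.085  0.258]
 [-0.082 -0.996 -0.022]
 [ 0.259  0.    -0.966]]
shift mm [ 342.8 -205.9  -30. ] turn deg [-0.06  0.   -0.01] | t 0.1 F [ 0.7  0.2 -0.9] grip [0.085 0.   ]
then
shift mm [ 134.8 -421.5   50.1] turn deg [-3.67 14.7  27.91] | t 0.1 F [ 0.7  0.2 -0.9] grip [0.085 0.   ]
```

```bash
R="0.085 0.03 -0.018 -0.0026 0 0 0"; python3 -m crank '0.085 0.03 -0.018 -0.0026 0 0 0;0.085 0.03 -0.018 -0.0026 0 0 0;0.085 0.03 -0.018 -0.0026 0 0 0;0.085 0.03 -0.018 -0.0026 0 0 0;0.085 0.03 -0.018 -0.0026 0 0 0;0.085 0.03 -0.018 -0.0026 0 0 0;0.085 0.03 -0.018 -0.0026 0 0 0;0.085 0.03 -0.018 -0.0026 0 0 0'
python3 -m crank '0.085 0.034 -0.021 -0.003 0 0 0;0.085 0.034 -0.021 -0.003 0 0 0;0.085 0.034 -0.021 -0.003 0 0 0;0.085 0 0 0 -0.75 3 5.5;0.085 0 0 0 -0.75 3 5.5;0.085 0 0 0 -0.75 3 5.5;0.085 0 0 0 -0.75 3 5.5;0.085 0 0 0 -0.75 3 5.5'
python3 - <<'E'
from h import *
R1=ori(YAW,np.radians(15))
go(np.array([.461,.1885,.143])-.09*R1.as_matrix()[:,2],R1)
E
```

```text
clock: 0.77
position: [0.4106, -0.346, 0.2711]
tool_rot: [-3.141, 0.0, 0.405]
force: [-0.0, -0.7, 0.0]
grip_width: 0.0854
finger_force: 0.0
clock: 1.43
position: [0.4788, -0.2498, 0.28]
tool_rot: [3.142, -0.27, -0.083]
force: [0.6, -0.0, -0.4]
grip_width: 0.0849
finger_force: 0.0
shift mm [ -88.  -435.3   27.6] turn deg [-0.02 -0.44  0.09] | t 1.43 F [ 0.6 -0.  -0.4] grip [0.0849 0.    ]
```

```bash
python3 -m crank '0.085 -0.0055 -0.0272 0.0017 0 0 0;0.085 -0.0055 -0.0272 0.0017 0 0 0;0.085 -0.0055 -0.0272 0.0017 0 0 0;0.085 -0.0055 -0.0272 0.0017 0 0 0;0.085 -0.0055 -0.0272 0.0017 0 0 0;0.085 -0.0055 -0.0272 0.0017 0 0 0;0.085 -0.0055 -0.0272 0.0017 0 0 0;0.085 -0.0055 -0.0272 0.0017 0 0 0'
python3 -m crank '0.085 -0.0055 -0.0272 0.0017 0 0 0;0.085 -0.0055 -0.0272 0.0017 0 0 0;0.085 -0.0055 -0.0272 0.0017 0 0 0;0.085 -0.0055 -0.0272 0.0017 0 0 0;0.085 -0.0055 -0.0272 0.0017 0 0 0;0.085 -0.0055 -0.0272 0.0017 0 0 0;0.085 -0.0055 -0.0272 0.0017 0 0 0;0.085 -0.0055 -0.0272 0.0017 0 0 0'
python3 - <<'E'
from h import *
R1=ori(YAW,np.radians(15))
go(np.array([.461,.1885,.143]),R1)
E
```

```text
clock: 2.1
position: [0.4568, -0.0284, 0.255]
tool_rot: [3.141, -0.267, -0.078]
force: [0.5, -0.8, 0.5]
grip_width: 0.0846
finger_force: 0.0
clock: 2.77
position: [0.4383, 0.1624, 0.2324]
tool_rot: [3.141, -0.264, -0.077]
force: [0.0, 0.1, -0.1]
grip_width: 0.0851
finger_force: 0.0
shift mm [ -3.4 -27.9  91.6] turn deg [-0.06 -0.13  0.43] | t 2.77 F [ 0.   0.1 -0.1] grip [0.0851 0.    ]
```

```bash
python3 -m crank '0.085 -0.0017 -0.014 0 0 0 0.2;0.085 -0.0017 -0.014 0 0 0 0.2;0.085 0 0 0.018 0 0 0;0.085 0 0 0.018 0 0 0;0.085 0 0 0.018 0 0 0;0.085 0 0 0.018 0 0 0;0.085 0 0 0.0196 0 0 0;0.085 0 0 0 0 0 0' 40
python3 -m crank '0 0 0 0 0 0 0;0 0 0 0 0 0 0;0 0 0 0 0 0 0;0 0 0 0 0 0 0;0 0 0 0 0 0 0;0 0 0 0 0 0 0;0 0 0 0 0 0 0;0 0 0 0 0 0 0'
python3 - <<'E'
from h import *
R1=ori(YAW,np.radians(15))
go(np.array([.461,.1885,.143]),R1)
E
```

```text
clock: 3.43
position: [0.4608, 0.1861, 0.1407]
tool_rot: [3.14, -0.262, -0.084]
force: [-1.6, -0.7, -0.8]
grip_width: 0.0854
finger_force: 0.0
clock: 4.1
position: [0.4614, 0.1861, 0.1436]
tool_rot: [-3.141, -0.265, -0.086]
force: [-0.9, -5.1, 4.6]
grip_width: 0.0167
finger_force: 39.2
shift mm [-0.8 -2.3  0.4] turn deg [-0.01 -0.15 -0.05] | t 4.1 F [-0.9 -5.1  4.6] grip [1.67000e-02 3.92216e+01]
```

```bash
python3 - <<'E'
import numpy as np
th=np.radians(np.linspace(60.5,360,25)); s=34*np.diff(np.sin(th)); z=34*np.diff(np.cos(th))
for a,b in zip(s,z): print(np.round([.259*b,a,-.966*b],1))
E
```

```text
[-1.8  2.9  6.6]
[-1.9  1.4  7. ]
[-1.9 -0.2  7.1]
[-1.9 -1.8  6.9]
[-1.7 -3.3  6.4]
[-1.5 -4.7  5.5]
[-1.2 -5.8  4.4]
[-0.8 -6.6  3.1]
[-0.4 -7.2  1.7]
[-0.  -7.4  0.1]
[ 0.4 -7.2 -1.4]
[ 0.8 -6.8 -2.9]
[ 1.1 -5.9 -4.2]
[ 1.4 -4.9 -5.4]
[ 1.7 -3.5 -6.3]
[ 1.8 -2.  -6.9]
[ 1.9 -0.5 -7.1]
[ 1.9  1.1 -7.1]
[ 1.8  2.7 -6.6]
[ 1.6  4.1 -5.9]
[ 1.3  5.3 -4.9]
[ 1.   6.3 -3.7]
[ 0.6  7.  -2.3]
[ 0.2  7.3 -0.8]
```

```bash
python3 -m crank '0 -0.0018 0.0029 0.0066 0 0 0;0 -0.0019 0.0014 0.007 0 0 0;0 -0.0019 -0.0002 0.0071 0 0 0;0 -0.0019 -0.0018 0.0069 0 0 0;0 -0.0017 -0.0033 0.0064 0 0 0;0 -0.0015 -0.0047 0.0055 0 0 0;0 -0.0012 -0.0058 0.0044 0 0 0;0 -0.0008 -0.0066 0.0031 0 0 0'
python3 - <<'E'
from h import *
from workcell import telemetry
s=telemetry.observe();p=np.array(s["position"]); q=[p@c,p@n,p[2]]; print(np.round(q,4), s["force"]@c,s["force"]@n,s["force"][2],s["grip_width"])
E
```

```text
clock: 4.77
position: [0.4635, 0.2074, 0.0946]
tool_rot: [-3.138, -0.266, -0.084]
force: [-13.2, 7.9, 36.7]
grip_width: 0.0168
finger_force: 43.1
[0.4443 0.246  0.0946] -13.805726885046013 6.770488946342489 36.66499613700642 0.016815878604129645
```

```bash
python3 - <<'E'
import numpy as np
th=np.radians(np.linspace(167,360,16)); N=np.r_[.2427,.2545-.034*np.sin(th)]*1e3; Z=np.r_[.092,.1275+.034*np.cos(th)]*1e3
for a,b in zip(np.diff(N),np.diff(Z)): print(np.round([.259*b,-a,-.966*b],1))
E
```

```text
[ 0.6 -4.2 -2.3]
[-0.2 -7.6  0.8]
[ 0.2 -7.6 -0.8]
[ 0.6 -7.2 -2.4]
[ 1.  -6.5 -3.9]
[ 1.4 -5.4 -5.2]
[ 1.7 -4.1 -6.2]
[ 1.9 -2.5 -6.9]
[ 2.  -0.9 -7.3]
[ 2.   0.8 -7.3]
[ 1.9  2.5 -6.9]
[ 1.7  4.  -6.2]
[ 1.4  5.4 -5.2]
[ 1.1  6.4 -3.9]
[ 0.7  7.2 -2.4]
[ 0.2  7.6 -0.8]
```

```bash
cat > st.py <<'E'
from h import *
from workcell import telemetry
s=telemetry.observe();p=np.array(s["position"]); print("c,n,z",np.round([p@c,p@n,p[2]],4),"F",np.round([s["force"]@c,s["force"]@n,s["force"][2]],1))
E
python3 -m crank '0 0.0006 -0.0042 -0.0023 0 0 0;0 -0.0002 -0.0076 0.0008 0 0 0;0 0.0002 -0.0076 -0.0008 0 0 0;0 0.0006 -0.0072 -0.0024 0 0 0;0 0.001 -0.0065 -0.0039 0 0 0;0 0.0014 -0.0054 -0.0052 0 0 0;0 0.0017 -0.0041 -0.0062 0 0 0;0 0.0019 -0.0025 -0.0069 0 0 0'
python3 st.py
```

```text
clock: 5.43
position: [0.4667, 0.2498, 0.123]
tool_rot: [-3.142, -0.264, -0.085]
force: [2.5, -7.7, -1.3]
grip_width: 0.0166
finger_force: 45.4
c,n,z [0.4438 0.2885 0.123 ] F [ 3.2 -7.4 -1.3]
```

```bash
python3 -m crank '0 0.002 -0.0009 -0.0073 0 0 0;0 0.002 0.0008 -0.0073 0 0 0;0 0.0019 0.0025 -0.0069 0 0 0;0 0.0017 0.004 -0.0062 0 0 0;0 0.0014 0.0054 -0.0052 0 0 0;0 0.0011 0.0064 -0.0039 0 0 0;0 0.0007 0.0072 -0.0024 0 0 0;0 0.0002 0.0076 -0.0008 0 0 0'
python3 -m crank '0 0 0 0 0 0 0;0 0 0 0 0 0 0;0 0 0 0 0 0 0;0 0 0 0 0 0 0;0 0 0 0 0 0 0;0 0 0 0 0 0 0;0 0 0 0 0 0 0;0 0 0 0 0 0 0'
python3 st.py
```

```text
clock: 6.1
position: [0.4635, 0.2151, 0.1635]
tool_rot: [3.14, -0.263, -0.086]
force: [17.4, 2.4, -47.0]
grip_width: 0.0162
finger_force: 40.3
clock: 6.77
position: [0.4635, 0.2157, 0.1633]
tool_rot: [3.14, -0.263, -0.086]
force: [12.4, -2.3, -33.4]
grip_width: 0.0161
finger_force: 42.0
c,n,z [0.4435 0.2543 0.1633] F [ 12.6  -1.2 -33.4]
```

```bash
python3 -m crank '0 -0.0005 0 0.002 0 0 0;0.085 0 0 0 0 0 0;0.085 0 0 0 0 0 0;0.085 0 0 0 0 0 0;0.085 0 0 0 0 0 0;0.085 0 0 0 0 0 0;0.085 0 0 0 0 0 0;0.085 0 0 0 0 0 0'
python3 -m crank '0.085 0 0 -0.02 0 0 0;0.085 0 0 -0.025 0 0 0;0.085 0 0 -0.025 0 0 0;0.085 0 0 -0.03 0 0 0;0.085 0 0.03 -0.01 0 -3 0;0.085 0 0.03 0 0 -4 0;0.085 0 0.03 0 0 -4 0;0.085 0 0.03 0 0 -4 0'
python3 st.py
python3 - <<'E'
from h import *
# pillar axis dir (0.1923,0.9813)-> pick yaw; rack frame: closing line perpendicular to pillar axis
d=np.array([.49390-.4672,.1457]); print("pillar axis angle off +y",np.degrees(np.arctan2(-d[0],d[1])))
E
```

```text
clock: 7.43
position: [0.4642, 0.2169, 0.1621]
tool_rot: [-3.141, -0.265, -0.085]
force: [-0.7, 0.3, -0.9]
grip_width: 0.085
finger_force: 0.0
clock: 8.1
position: [0.425, 0.099, 0.2689]
tool_rot: [-3.138, -0.001, -0.083]
force: [-0.3, -0.3, 0.4]
grip_width: 0.085
finger_force: 0.0
c,n,z [0.415  0.1347 0.2689] F [-0.3 -0.4  0.4]
pillar axis angle off +y -10.384419084039958
```

```bash
python3 - <<'E'
from h import *
from workcell import telemetry, grab_frame
import cv2
s=telemetry.observe(); print("q",np.round(s["qpos"],3))
g=cam("scene0"); A,B=at_z(g,245.8,311,.045),at_z(g,292.6,281.6,.045); print(A,B,(A+B)/2)
for nm in ("scene","top"):
    f=grab_frame(nm); cv2.imwrite(f"pics/{nm}1.png",f["pixels"][:,:,::-1]); np.savez(f"{nm}1.npz",**f)
def crop(n,u,v,w,h,W,H):
    im=cv2.imread(f"pics/{n}.png")[v:v+h,u:u+w]; return cv2.resize(im,(W,H),interpolation=cv2.INTER_CUBIC)
cv2.imwrite("pics/c1.png",np.hstack([crop("top1",190,110,80,100,400,500),crop("scene1",375,130,100,125,400,500)]))
f,T=cloud("top1")
for row in (120,124,128,152,156,160): print(row,np.round(T[row,222:238:4,2],3))
E
```

```text
q [-0.653  0.201  0.338  2.062 -0.09   0.89  -1.918]
[ 0.47519879 -0.39892513  0.045     ] [ 0.50674487 -0.25631245  0.045     ] [ 0.49097183 -0.32761879  0.045     ]
120 [0.144 0.146 0.146 0.143]
124 [0.138 0.147 0.142 0.139]
128 [0.158 0.156 0.157 0.156]
152 [0.152 0.15  0.146 0.147]
156 [0.148 0.146 0.144 0.15 ]
160 [0.104 0.138 0.136 0.597]
```

View pics/c1.png

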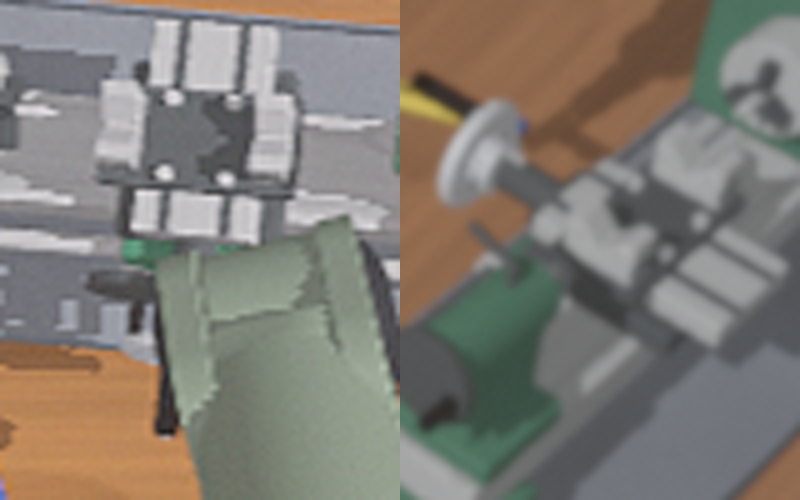

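The handle now points straight up: in the scene crop it is dark at the top left of the wheel (445,95), and in the top crop it is at (165,400). The V-blocks have moved a few mm away from the robot. Next I'll refine the pillar position.

```bash
python3 - <<'E'
from h import *
import cv2
for nm,(u0,u1,v0,v1),seed in (("top",(345,402,176,206),(373,190.5)),("scene",(238,302,270,322),(269,296))):
    f=cam(nm+"0"); im=f["pixels"].astype(int); sat=im.max(2)-im.min(2)
    m=((sat<28)&(im.max(2)>100)).astype(np.uint8); k=np.zeros_like(m); k[v0:v1,u0:u1]=m[v0:v1,u0:u1]
    N,L,st,ce=cv2.connectedComponentsWithStats(k,connectivity=4); i=L[int(seed[1]),int(seed[0])]
    pts=np.argwhere(L==i)[:,::-1].astype(np.float32); (cx,cy),wh,a=cv2.minAreaRect(pts)
    P=at_z(f,cx,cy,.04); vx,vy,_,_=cv2.fitLine(pts,cv2.DIST_L2,0,.01,.01).ravel(); Q=at_z(f,cx+20*vx,cy+20*vy,.04)-at_z(f,cx-20*vx,cy-20*vy,.04); Q*=np.sign(Q[1])
    print(nm,i,len(pts),(cx,cy),wh,a,P.round(4),"angle",np.arctan2(-Q[0],Q[1]).round(4), "centroid",at_z(f,*ce[i],.04).round(4))
E
```

```text
top 1 295 (372.69366455078125, 190.10833740234375) (40.60332489013672, 7.344150066375732) 10.784297943115234 [ 0.4829 -0.3247  0.04  ] angle -0.1879 centroid [ 0.4831 -0.3238  0.04  ]
scene 2 673 (269.4983215332031, 295.75830078125) (12.129669189453125, 59.358970642089844) 56.689369201660156 [ 0.4875 -0.3254  0.04  ] angle -0.1907 centroid [ 0.4871 -0.3265  0.04  ]
```

```bash
python3 -m crank '0.085 0 0.02 0 0 0 -7;0.085 0 0 0 0 0 -7;0.085 0 0 0 0 0 -7;0.085 0 0 0 0 0 -7;0.085 0 0 0 0 0 -7;0.085 0 0 0 0 0 -7;0.085 0 0 0 0 0 -7;0.085 0 0 0 0 0 -7'; python3 -m crank '0.085 0 0 0 0 0 -7;0.085 0 0 0 0 0 -7;0.085 0 0 0 0 0 -7;0.085 0 0 0 0 0 -7;0.085 -0.038 0 0 0 0 0;0.085 -0.038 0 0 0 0 0;0.085 -0.038 0 0 0 0 0;0.085 -0.038 0 0 0 0 0'
```

```text
clock: 8.87
position: [0.4236, 0.08, 0.268]
tool_rot: [3.14, -0.002, 0.899]
force: [0.3, -0.9, 0.2]
grip_width: 0.085
finger_force: 0.0
clock: 9.53
position: [0.3943, -0.0708, 0.2679]
tool_rot: [3.138, -0.001, 1.382]
force: [1.8, -0.3, 0.3]
grip_width: 0.0851
finger_force: 0.0
```

```bash
python3 - <<'E'
from h import *
go([.485,-.325,.16],ori(1.383))
E
```

```text
shift mm [-232.8  136.4  108. ] turn deg [ 0.18 -0.07 -0.06] | t 9.53 F [ 1.8 -0.3  0.3] grip [0.0851 0.    ]
```

```bash
python3 -m crank '0.085 -0.029 0.017 0.0135 0 0 0;0.085 -0.029 0.017 0.0135 0 0 0;0.085 -0.029 0.017 0.0135 0 0 0;0.085 -0.029 0.017 0.0135 0 0 0;0.085 -0.029 0.017 0.0135 0 0 0;0.085 -0.029 0.017 0.0135 0 0 0;0.085 -0.029 0.017 0.0135 0 0 0;0.085 -0.029 0.017 0.0135 0 0 0' 60; python3 - <<'E'
from h import *
go([.485,-.325,.041],ori(1.383))
E
```

```text
clock: 10.2
position: [0.4856, -0.3242, 0.1588]
tool_rot: [3.139, -0.001, 1.382]
force: [1.3, 0.8, 0.8]
grip_width: 0.0848
finger_force: 0.0
shift mm [ -1.1  -0.7 117.8] turn deg [ 0.14 -0.08 -0.08] | t 10.2 F [1.3 0.8 0.8] grip [0.0848 0.    ]
```

```bash
python3 -m crank '0.085 -0.001 -0.0007 0.017 0 0 0;0.085 0 0 0.017 0 0 0;0.085 0 0 0.017 0 0 0;0.085 0 0 0.017 0 0 0;0.085 0 0 0.017 0 0 0;0.085 0 0 0.017 0 0 0;0.085 0 0 0.016 0 0 0;0.085 0 0 0 0 0 0' 40; python3 -m crank '0 0 0 0 0 0 0;0 0 0 0 0 0 0;0 0 0 0 0 0 0;0 0 0 0 0 0 0;0 0 0 0 0 0 0;0 0 0 0 0 0 0;0 0 0 0 0 0 0;0 0 0 0 0 0 0'
```

```text
clock: 10.87
position: [0.4836, -0.3225, 0.0392]
tool_rot: [-3.141, -0.002, 1.382]
force: [-0.1, 1.1, -0.6]
grip_width: 0.085
finger_force: 0.0
clock: 11.53
position: [0.487, -0.3244, 0.0433]
tool_rot: [3.134, -0.0, 1.382]
force: [10.2, -1.6, 3.9]
grip_width: 0.0269
finger_force: 41.2
```

```bash
python3 -m crank '0 0 0 -0.02 0 0 0;0 0 0 -0.03 0 0 0;0 0 0 -0.035 0 0 0;0 0 0 -0.035 0 0 0;0 0 0 -0.035 0 0 0;0 0 0 -0.035 0 0 0;0 0 0 -0.035 0 0 0;0 0 0 -0.035 0 0 0' 60; python3 - <<'E'
from h import *
C=np.c_[c,n,[0,0,1]]
for nm in ("top","scene"):
  for k in "01":
    f,T=cloud(nm+k); q=T.reshape(-1,3); q=q[~np.isnan(q[:,0])]@C
    for side,n0 in (("R",.2015),("L",.3095)):
        m=(abs(q[:,1]-n0)<.010)&(abs(q[:,0]-.63)<.06)&(q[:,2]>.165)&(q[:,2]<.205); b=q[m]
        # z profile along c
        e=np.arange(.585,.68,.004); i=np.digitize(b[:,0],e)
        prof=[(round(e[j-1]+.002,3),round(float(np.median(b[i==j,2])),3),int((i==j).sum())) for j in range(1,len(e)) if (i==j).sum()]
        print(nm+k,side,"c range",np.percentile(b[:,0],[1,99]).round(4),"mid",np.mean(np.percentile(b[:,0],[1,99])).round(4)); 
        if k=="1": print(prof)
E
```

```text
clock: 12.2
position: [0.4832, -0.3236, 0.3039]
tool_rot: [3.139, -0.001, 1.381]
force: [1.2, -0.9, -5.3]
grip_width: 0.026
finger_force: 59.9
top0 R c range [0.6009 0.6573] mid 0.6291
top0 L c range [0.6012 0.6569] mid 0.6291
top1 R c range [0.6056 0.6615] mid 0.6336
[(np.float64(0.603), 0.194, 1), (np.float64(0.607), 0.185, 9), (np.float64(0.611), 0.191, 9), (np.float64(0.615), 0.188, 3), (np.float64(0.619), 0.189, 6), (np.float64(0.623), 0.183, 2), (np.float64(0.627), 0.184, 6), (np.float64(0.631), 0.182, 6), (np.float64(0.635), 0.176, 4), (np.float64(0.639), 0.181, 8), (np.float64(0.643), 0.18, 8), (np.float64(0.647), 0.184, 7), (np.float64(0.651), 0.193, 8), (np.float64(0.655), 0.193, 5), (np.float64(0.659), 0.189, 6), (np.float64(0.663), 0.188, 2)]
top1 L c range [0.6046 0.6634] mid 0.634
[(np.float64(0.603), 0.173, 2), (np.float64(0.607), 0.178, 13), (np.float64(0.611), 0.189, 7), (np.float64(0.615), 0.19, 6), (np.float64(0.619), 0.189, 6), (np.float64(0.623), 0.186, 6), (np.float64(0.627), 0.184, 6), (np.float64(0.631), 0.177, 4), (np.float64(0.635), 0.177, 8), (np.float64(0.
[... 650 characters left out ...]
(np.float64(0.651), 0.189, 5), (np.float64(0.655), 0.193, 5), (np.float64(0.659), 0.192, 13), (np.float64(0.663), 0.191, 12), (np.float64(0.667), 0.18, 21)]
scene1 L c range [0.6097 0.6668] mid 0.6382
[(np.float64(0.607), 0.19, 1), (np.float64(0.611), 0.19, 9), (np.float64(0.615), 0.191, 10), (np.float64(0.619), 0.192, 9), (np.float64(0.623), 0.19, 11), (np.float64(0.627), 0.185, 11), (np.float64(0.631), 0.183, 10), (np.float64(0.635), 0.179, 9), (np.float64(0.639), 0.176, 4), (np.float64(0.643), 0.18, 6), (np.float64(0.647), 0.184, 5), (np.float64(0.651), 0.179, 8), (np.float64(0.655), 0.191, 10), (np.float64(0.659), 0.191, 10), (np.float64(0.663), 0.19, 14), (np.float64(0.667), 0.182, 18)]
```

```bash
python3 - <<'E'
from h import *
S=.6375*c+.255*n; print(S)
s=None
go([*S[:2],.30],ori(YAW+np.pi/2))
E
```

```text
[0.65684733 0.19995709 0.        ]
shift mm [546.9  71.7   4.8] turn deg [ 0.15 -0.07 -6.01] | t 12.2 F [ 1.2 -0.9 -5.3] grip [2.60000e-02 5.99419e+01]
```

```bash
python3 -m crank '0 0.032 0.0042 0 0 0 0;0 0.032 0.0042 0 0 0 0;0 0.032 0.0042 0 0 0 0;0 0.032 0.0042 0 0 0 0;0 0.032 0.0042 0 0 0 0;0 0.032 0.0042 0 0 0 0;0 0.032 0.0042 0 0 0 0;0 0.032 0.0042 0 0 0 0'; python3 -m crank '0 0.032 0.0042 0 0 0 0;0 0.032 0.0042 0 0 0 0;0 0.032 0.0042 0 0 0 0;0 0.032 0.0042 0 0 0 0;0 0.032 0.0042 0 0 0 0;0 0.032 0.0042 0 0 0 0;0 0 0 0 0 0 -6;0 0 0 0 0 0 0'; python3 - <<'E'
from h import *
go([.6568,.2,.25],ori(YAW+np.pi/2))
E
```

```text
clock: 12.87
position: [0.5649, -0.0773, 0.3025]
tool_rot: [3.139, -0.001, 1.381]
force: [0.9, -0.2, -5.0]
grip_width: 0.0262
finger_force: 60.2
clock: 13.53
position: [0.6257, 0.1071, 0.3021]
tool_rot: [3.14, -0.001, 1.494]
force: [0.3, -1.3, -5.0]
grip_width: 0.0258
finger_force: 60.2
shift mm [94.9 23.8 52.2] turn deg [ 0.09 -0.06  0.48] | t 13.53 F [ 0.3 -1.3 -5. ] grip [2.5800e-02 6.0181e+01]
```

```bash
python3 -m crank '0 0.019 0.0048 0.005 0 0 0.1;0 0.019 0.0048 0.005 0 0 0.1;0 0.019 0.0048 0.006 0 0 0.1;0 0.019 0.0048 0.006 0 0 0.1;0 0.019 0.0046 0.006 0 0 0.1;0 0 0 0.006 0 0 0;0 0 0 0 0 0 0;0 0 0 0 0 0 0'; python3 - <<'E'
from h import *
from workcell import grab_frame
import cv2
go([.6568,.2,.25],ori(YAW+np.pi/2))
for nm in ("scene","top"):
    f=grab_frame(nm); cv2.imwrite(f"pics/{nm}2.png",f["pixels"][:,:,::-1]); np.savez(f"{nm}2.npz",**f)
def crop(n,u,v,w,h,W,H):
    im=cv2.imread(f"pics/{n}.png")[v:v+h,u:u+w]; return cv2.resize(im,(W,H),interpolation=cv2.INTER_CUBIC)
cv2.imwrite("pics/c2.png",np.hstack([crop("top2",180,100,96,120,400,500),crop("scene2",380,100,96,120,400,500)]))
E
```

```text
clock: 14.2
position: [0.658, 0.196, 0.2687]
tool_rot: [3.139, 0.0, 1.474]
force: [0.8, -0.2, -4.7]
grip_width: 0.0262
finger_force: 60.2
shift mm [ 3.8 -1.6 18.7] turn deg [ 0.12  0.01 -0.65] | t 14.2 F [ 0.8 -0.2 -4.7] grip [2.62000e-02 6.02225e+01]
```

View pics/c2.png

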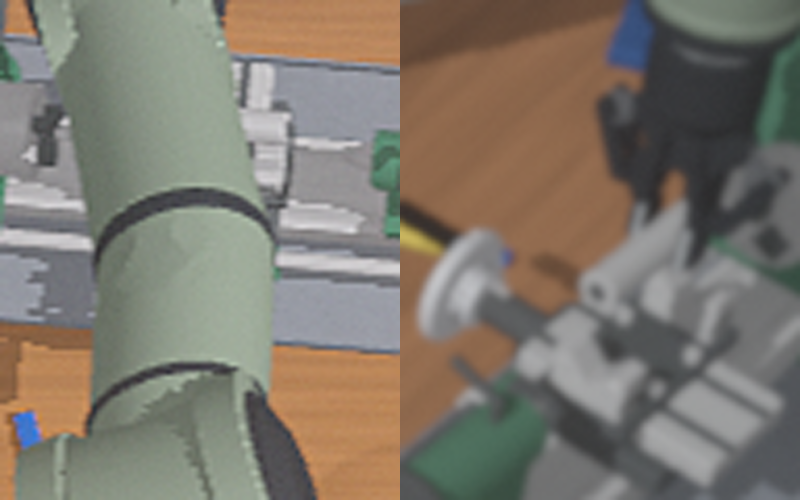

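The scene crop shows the pillar held level above the vees, with its near end face at about (597,288), or pixel (427,169) in the full image. I'll compare that end with the blocks in the same camera.

```bash
python3 - <<'E'
from h import *
from workcell import telemetry
C=np.c_[c,n,[0,0,1]]
g,S=cloud("scene2")
for z in (.265,.268): print(at_z(g,427.3,169.1,z)@C)
p=np.array(telemetry.observe()["position"]); print("tcp",p@C)
# pillar surface points
q=S[140:185,415:475].reshape(-1,3)@C
m=(q[:,2]>.255)&(q[:,2]<.29)&(abs(q[:,0]-.638)<.025)&(q[:,1]<.29); b=q[m]; print(len(b),np.percentile(b[:,1],[0,1,3,10]),np.median(b[b[:,1]<.23],0))
E
```

```text
[0.63694362 0.17866904 0.265     ]
[0.63854981 0.17558999 0.268     ]
tcp [0.63936182 0.25123747 0.26947281]
387 [0.17322866 0.17452962 0.1752013  0.17789431] [0.64280234 0.19501724 0.27518965]
```

```bash
python3 -m crank '0 0.002 0 0 0 0 -0.65;0 0.0018 0 0.01 0 0 0;0 0 0 0.012 0 0 0;0 0 0 0.012 0 0 0;0 0 0 0.012 0 0 0;0 0 0 0.01 0 0 0;0 0 0 0 0 0 0;0 0 0 0 0 0 0'; python3 st.py;  python3 - <<'E'
from h import *
go(.639*c+.255*n+[0,0,.197],ori(YAW+np.pi/2))
E
```

```text
clock: 14.97
position: [0.6585, 0.2012, 0.212]
tool_rot: [3.14, -0.0, 1.488]
force: [0.2, 0.4, -4.9]
grip_width: 0.0265
finger_force: 60.2
c,n,z [0.6391 0.2564 0.212 ] F [ 0.2  0.4 -4.9]
shift mm [-1.4 -0.1 15. ] turn deg [ 0.09 -0.02  0.15] | t 14.97 F [ 0.2  0.4 -4.9] grip [2.6500e-02 6.0246e+01]
```

Next I'll creep down until contact.

```bash
python3 -m crank '0 -0.001 0 0.004 0 0 0.1;0 0 0 0.003 0 0 0;0 0 0 0.002 0 0 0;0 0 0 0.001 0 0 0;0 0 0 0.001 0 0 0;0 0 0 0 0 0 0;0 0 0 0 0 0 0;0 0 0 0 0 0 0' 30; python3 st.py; python3 -c "
from workcell import telemetry as t;print(t.observe()['moment'])"
```

```text
clock: 15.63
position: [0.6587, 0.2004, 0.2019]
tool_rot: [3.139, -0.001, 1.487]
force: [0.4, 0.6, -5.6]
grip_width: 0.0261
finger_force: 60.2
c,n,z [0.6393 0.2556 0.2019] F [ 0.3  0.6 -5.6]
[-0.00194662  0.03238493 -0.00218157]
```

```bash
python3 -m crank '0 0 0 0.001 0 0 0;0 0 0 0 0 0 0;0 0 0 0.001 0 0 0;0 0 0 0 0 0 0;0 0 0 0.001 0 0 0;0 0 0 0 0 0 0;0 0 0 0.001 0 0 0;0 0 0 0 0 0 0'; python3 st.py; python3 -c "
from workcell import telemetry as t;print(t.observe()['moment'])"
```

```text
clock: 16.3
position: [0.6588, 0.2004, 0.1997]
tool_rot: [3.138, -0.002, 1.487]
force: [-11.1, -1.8, 20.1]
grip_width: 0.0264
finger_force: 63.0
c,n,z [0.6394 0.2556 0.1997] F [-10.9  -2.8  20.1]
[-0.52052822  2.18105923  0.03274908]
```

```bash
python3 -m crank '0 0 -0.0006 -0.002 0 0 0;0.036 0 0 0 0 0 0;0.036 0 0 0 0 0 0;0.036 0 0 0 0 0 0;0.036 0 0 0 0 0 0;0.036 0 0 0 0 0 0;0.036 0 0 0 0 0 0;0.036 0 0 0 0 0 0' 20; python3 st.py; python3 -m crank '0 0 0 0 0 0 0;0 0 0 0 0 0 0;0 0 0 0 0 0 0;0 0 0 0 0 0 0;0 0 0 0 0 0 0;0 0 0 0 0 0 0;0 0 0 0 0 0 0;0 0 0 0 0 0 0' 20;python3 st.py; python3 -c "
from workcell import telemetry as t;print(t.observe()['moment'])"
```

```text
clock: 16.97
position: [0.6581, 0.2004, 0.1997]
tool_rot: [3.139, -0.001, 1.487]
force: [0.0, 0.7, 0.6]
grip_width: 0.0362
finger_force: 0.0
c,n,z [0.6387 0.2555 0.1997] F [-0.   0.7  0.6]
clock: 17.63
position: [0.6576, 0.2004, 0.1998]
tool_rot: [3.14, -0.001, 1.487]
force: [-4.8, -0.7, 4.0]
grip_width: 0.0269
finger_force: 20.9
c,n,z [0.6382 0.2555 0.1998] F [-4.7 -1.1  4. ]
[-0.07692029  1.1298462  -0.00717717]
```

```bash
python3 -m crank '0.034 0 -0.0008 0 0 0 0;0.034 0 0 0 0 0 0;0.034 0 0 0 0 0 0;0.034 0 0 0 0 0 0;0.034 0 0 0 0 0 0;0.034 0 0 0 0 0 0;0.034 0 0 0 0 0 0;0.034 0 0 0 0 0 0' 20; python3 st.py; python3 -m crank '0 0 0 0 0 0 0;0 0 0 0 0 0 0;0 0 0 0 0 0 0;0 0 0 0 0 0 0;0 0 0 0 0 0 0;0 0 0 0 0 0 0;0 0 0 0 0 0 0;0 0 0 0 0 0 0' 20;python3 st.py; python3 -c "
from workcell import telemetry as t;print(t.observe()['moment'])"
```

```text
clock: 18.3
position: [0.6573, 0.2004, 0.1998]
tool_rot: [3.139, -0.001, 1.487]
force: [-0.8, 0.1, -0.1]
grip_width: 0.034
finger_force: 0.0
c,n,z [0.6379 0.2555 0.1998] F [-0.8  0.  -0.1]
clock: 18.97
position: [0.6575, 0.2004, 0.1999]
tool_rot: [3.138, -0.001, 1.487]
force: [3.4, -0.6, 0.9]
grip_width: 0.0271
finger_force: 20.7
c,n,z [0.6381 0.2555 0.1999] F [ 3.4 -0.3  0.9]
[-0.03084033 -0.7263642  -0.00747153]
```

```bash
python3 -m crank '0.034 0 0.00035 0 0 0 0;0.034 0 0 0 0 0 0;0.034 0 0 0 0 0 0;0.034 0 0 0 0 0 0;0.034 0 0 0 0 0 0;0 0 0 0 0 0 0;0 0 0 0 0 0 0;0 0 0 0 0 0 0' 40; python3 -m crank '0 0 0 0 0 0 0;0 0 0 0 0 0 0;0 0 0 0 0 0 0;0 0 0 0.0005 0 0 0;0 0 0 0.0005 0 0 0;0 0 0 0.0005 0 0 0;0 0 0 0 0 0 0;0 0 0 0 0 0 0';python3 st.py; python3 -c "
from workcell import telemetry as t;print(t.observe()['moment'])"
```

```text
clock: 19.63
position: [0.6575, 0.2004, 0.1999]
tool_rot: [3.139, -0.001, 1.487]
force: [-1.7, -0.3, 2.9]
grip_width: 0.0269
finger_force: 39.3
clock: 20.3
position: [0.6576, 0.2005, 0.1997]
tool_rot: [3.138, -0.002, 1.487]
force: [-10.6, -2.1, 21.4]
grip_width: 0.0267
finger_force: 41.3
c,n,z [0.6382 0.2556 0.1997] F [-10.4  -3.   21.4]
[-0.45946131  2.21353789  0.00552148]
```

```bash
python3 -m crank '0 0 -0.0003 0 0 0 0;0 0 -0.0003 -0.0002 0 0 0;0 0 -0.0002 0 0 0 0;0 0 0 0 0 0 0;0 0 0 0 0 0 0;0 0 0 0 0 0 0;0 0 0 0 0 0 0;0 0 0 0 0 0 0';python3 st.py; python3 - <<'E'
from h import *
from workcell import grab_frame, telemetry
import cv2
print(telemetry.observe()["moment"])
f=grab_frame("scene"); cv2.imwrite("pics/s3.png",f["pixels"][:,:,::-1]); np.savez("scene3.npz",**f)
im=cv2.imread("pics/s3.png"); cv2.imwrite("pics/c3.png",cv2.resize(im[120:240,360:520],(800,600),interpolation=cv2.INTER_CUBIC))
C=np.c_[c,n,[0,0,1]]; g,S=cloud("scene3"); q=S.reshape(-1,3)@C
m=(q[:,2]>.195)&(q[:,2]<.215)&(abs(q[:,0]-.645)<.012)&(q[:,1]<.21)&(q[:,1]>.15);print(m.sum(),np.percentile(q[m,1],[0,2,5]),np.median(q[m],0))
E
```

```text
clock: 20.97
position: [0.6575, 0.2004, 0.1997]
tool_rot: [3.137, -0.002, 1.487]
force: [-4.5, -1.1, 15.5]
grip_width: 0.0269
finger_force: 40.4
c,n,z [0.6381 0.2555 0.1997] F [-4.4 -1.5 15.5]
[-0.37109791  0.73801814  0.03660493]
88 [0.17357993 0.17727862 0.17922788] [0.64429187 0.19240969 0.20561667]
```

View pics/c3.png

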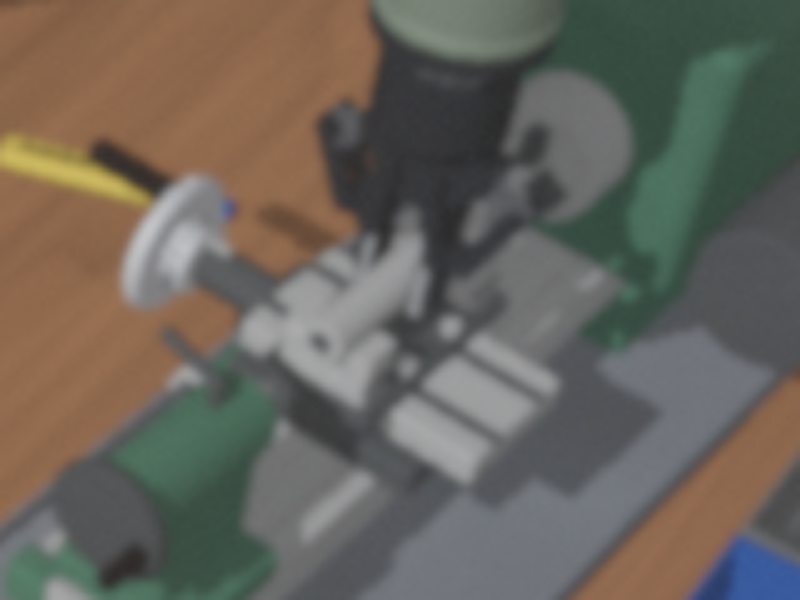

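The last picture shows the pillar lying in both vees, with its near end at (320,340) just past the block. The gripper is holding it, and the handle still points to the top at (105,150). Measured force is 15.5 N down and 4 N sideways, so I'm handing it in.

```bash
python3 -c "
from workcell import bot;print(bot.job_done())"; python3 st.py
```

```text
the job is handed in; nothing more can be done
None
the job is handed in; nothing more can be done
```

The job is handed in at about 21 s: by camera, the handwheel is at its top mark and let go, and the pillar lies in both vees about 1–2 mm off centre lengthwise, held with about 15.5 N downward (4.4 N sideways); the hand-in returned no verdict.

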